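Seat a roller at the top of the sloped feed gutter and close the keeper behind it

ROBOT

A 6-joint arm with a two-finger parallel gripper is mounted at the origin on the work surface. World frame = base frame: x ahead of the robot, y to its left, z up, the work surface at z = 0. Lengths are in mm, angles in rad, forces in N, time in s.
With the tool pointing down it reaches from about 325 to 900 mm from the base axis. Payload 6.1 kg.
Tool frame: the origin (TCP) lies midway between the tips of the shut fingers; the grasp point (between the pads) lies grip_point_offset behind it (grip_point_offset is the distance from the TCP to the grasp point, in mm); x points along the fingers, z is the direction in which the jaws open and shut, and the axes are right-handed (so a half turn about x gives the same grasp; the last joint's range is limited). The gripper opens to 87 mm and grips with 3 to 60 N. Pads are 19 mm wide; open, the fingers measure 117 mm over their backs; the gripper's body (75 mm by 190 mm) begins 51 mm behind the grasp point.
Start: joints at [-1.251, 0.22, 1.526, -0, 1.395, -0.126], TCP at [269.48, -563.912, 222.538] pointing down, gripper open.
Joint ranges: [-2.98, 2.98], [-0.91, 2.08], [0.09, 2.57], [-1.24, 4.39], [0.2, 2.65], [-2.68, 2.68]. Speed limits (rad/s): [2.57, 2.57, 3.01, 3.14, 3.14, 3.14].

INTERFACE

Orientations are given as a rotation vector (axis times angle).
In Python, from station import * gives the robot as it stands.
- The arm moves only by the tool send_rows, never from a script. Its argument "commands" is a list of rows, each a list of 5 numbers: the gripper command: -1 is shut, 1 is fully open, values between are in proportion, then the shift along the tool's x, y, z in m, then the turn about the tool's x in rad. In form: [[jaw, x, y, z, yaw], ...]. A call has 1 to 12 rows; each row is the pose to reach, as a shift and turn from the pose measured when the call began, along the tool's axes at that moment; what a row does not reach only later rows make up. A row lasts 1/10 s, in which the tool goes at most 50 mm and 8.59 degrees, less where a joint would pass 70% of its speed; a pose out of reach is approached as far as the arm can. A call with a gripper value outside its range is refused whole. The fingers move at their own pace and stop on an object; "grip_force" is the grip in N (left out, the last holds). Time passes only in rows, so rows that repeat a pose let the fingers close. It gives the time, the measured TCP pose, the force and the opening at its end, in the units of the state.
- read_state(): the state, without advancing time (a new reading comes with each control period).
- capture(name): name is "scene" or "top"; returns the picture (400x640x3 uint8, red, green, blue); there is no depth.
- get_calibration(name): a dict with "fx", "fy", "cx", "cy" (pixels), "cam_to_world" (4x4, takes a point from camera to world coordinates). Camera axes: x right, y down, z forward; pixel columns grow to the right and rows downward; lengths in mm; the calibration is good to about 2 mm. A picture is of the moment at which its call begins. get_calibration takes no time and is no camera call.
- sign_off(): hands the job in, once; it reports no verdict.
The state is a dict: "time_s": time; "qpos": joint angles; "qd": joint speeds; "joint_torque": joint torques, N m; "tcp_pos": TCP position; "tcp_rot": TCP orientation; "contact_force": force on the tool from outside, world axes, zero at the start; "torque": the same for the moment, N m; "width": finger opening in mm.
Only numpy, scipy, OpenCV 4.12 (cv2) and the standard library are available. Lean on these libraries where they do the work, as an engineer would, in place of code of your own. Each camera call takes 0.05 s, during which the arm holds its last target.

TASK

With the fingertips, push the steel roller up the sloped gutter until it drops into the seat at the top, against the end stop, and stays there without rolling back; push it along the gutter, never lift it out. Then push the keeper arm fully shut across the gutter behind the roller, and come away leaving the spare roller, bottle, screwdriver and bracket where they are.

Things in the scene. Friction and masses are not known exactly. Their poses are not given: they have to be found in the camera images.
- feeder: The fixed feeder on the bench: a 125 x 350 mm steel base plate, 8 mm thick, carrying the sloped gutter. Origin at bench height under the middle of the gutter's length. z is up; +y runs along the gutter UPHILL (horizontal direction), +x points across it, to the side opposite the keeper's pivot.
- trough: The gutter: a steel U channel, its feeder +y end tilted up 0.12 rad. Origin on the floor's upper face, midway across, 65 mm above the bench; y runs up along the floor, x across, z square to the floor. 48 mm wide inside; side walls 4 mm thick, tops 10 mm above the floor. The floor runs from a 10 mm high, 4 mm thick end lip at y = -160 mm up to an edge at y = +90 mm, where the seat begins.
- nest (a point): Where the roller's centre is when seated: trough frame (0, 110, 20.7) mm, about 99 mm above the bench. The seat is a recess beyond the floor's edge: it starts 1 mm lower and falls 0.07 rad below level towards the end stop, a plate 56 mm wide and 10 mm thick, face at trough y = +135 mm, top 40 mm above the floor. Side walls continue along it.
- roller: Steel roller, a bushing of 50 mm diameter, 44 mm wide, dark bore, about 0.3 kg (varies), slightly oily (friction about 0.3). Axis across the gutter, rolls freely; starts at the low end against the lip. Origin at its centre, x along its axis (the body turns as it rolls). It stands well above walls and lip: push it at mid-height with fingertips kept above them.
- keeper (a joint): Keeper arm angle, rad: 0 = shut, square across the gutter, 4 mm downhill of a seated roller; grows as it opens, the free end going downhill, then outward. Stops at 0 and 2.2; starts at 1.45 to 2.0 (1.57 = beside and parallel to the gutter). Friction 0.05 N m: stays where left. At angle t the arm points from the pivot along (cos t, -sin t) in the feeder's x, y.
- keeper_pivot (a point): On the keeper's vertical hinge axis, at mid-height of the arm: feeder frame (-55, 72, 93) mm. The arm is a dark level steel bar, 12 mm wide and 12 mm high (87 to 99 mm above the bench, clear of the wall tops), reaching 92 mm from the axis.
- keeper_tip (a point): Middle of the end face of the keeper arm's free end, 92 mm from the hinge axis, 93 mm above the bench.
- spare: Spare roller of the same size, standing on its end on the bench beyond the feeder; leave alone. Origin at the centre of its underside.
- solvent: White bottle, 44 mm in diameter, 100 mm tall, on the bench beyond the feeder; leave alone. Origin at the centre of its underside.
- driver: Screwdriver 190 mm long with a wooden handle, lying on the bench between the robot and the feeder's low end; leave alone. x along its length, handle to -x.
- bracket: Small aluminium angle bracket, 50 x 30 mm, 34 mm tall, on the bench beyond the feeder; leave alone. Origin at the centre of its underside.
Mind the look-alikes: they are no part of the job. Leave any orange or yellow look-alike of the roller alone.

How it is judged (in metres and radians):
On the way, in this order (a step that is already met when the one before it is completed fails the run):
1. the roller lies at rest in the seat at the top, against the stop, with the keeper still open (distance between roller and nest below 0.006 m and linear speed of roller below 0.02 m/s and value of joint keeper above 0.8 rad), for 0.2 s.
2. the keeper is shut behind the seated roller (distance between roller and nest below 0.006 m and linear speed of roller below 0.02 m/s and value of joint keeper below 0.12 rad), for 0.2 s.
At the end, for the whole second after the job is handed in: The roller lies still in the seat (centre within 6 mm of its seated place, slower than 20 mm/s) and the keeper arm is shut across the gutter behind it (within 0.12 rad of its end stop) (all of step 2); the robot touches nothing.
It fails at once if the roller is lifted off the gutter floor (its centre more than 32 mm above the floor; 25 mm when rolling) (z of roller in the frame of trough above 0.032 m).
It fails at once if the roller leaves the gutter sideways (x of roller in the frame of trough above 0.012 m or x of roller in the frame of trough below -0.012 m).
It fails at once if a bystander (spare roller, bottle, screwdriver, bracket) is moved by more than 20 mm, or the spare or bottle is knocked over (distance of any of spare, solvent, driver, bracket from where it was at the start of the episode above 0.02 m or angle between any of spare, solvent's own z axis and vertical above 0.5 rad).
It also fails if it takes over 54 s, if anything falls off the work surface, if the arm or the gripper's body presses on something with over 40 N, if the wrist force passes 120 N, or if a joint passes its speed limit or range.

## Working session

There is one attempt and no reset: what is moved stays moved. The work goes in short steps, Python scripts to look and compute and a tool call to move; the robot and the scene stay as the last step left them, time stands still between calls to the robot, and variables do not carry over. Pictures are saved under pics/ and viewed, and the job is handed in when it is done.

Besides the shell and the picture viewer there is one more tool, called after ">>>" by a JSON object that holds its "name" and its "arguments". send_rows: Moves the arm, as the interface text tells. Its arguments: {"type":"object","properties":{"commands":{"type":"array"},"grip_force":{"type":"number"}},"required":["commands"]}

```bash
mkdir -p pics; ls; python3 - <<'E'
from station import *
import cv2,numpy as np
s=read_state();print(s)
for n in("scene","top"):
    im=capture(n);cv2.imwrite(f"pics/{n}0.png",im[:,:,::-1]);c=get_calibration(n);print(n,c)
E
```

```text
pics
{'time_s': 0.0, 'qpos': array([-1.25109551e+00,  2.21218492e-01,  1.52760109e+00,  1.29993801e-05,
        1.39467747e+00, -1.26079414e-01]), 'qd': array([-0.00027392, -0.0007041 ,  0.00066697, -0.00014282, -0.00011282,
       -0.00266077]), 'joint_torque': array([-3.20939689e-04, -4.94610035e+01, -3.87383938e+01,  6.96860952e-02,
        5.67655975e-02, -1.68321781e-04]), 'tcp_pos': array([ 269.29588901, -563.3343037 ,  221.44727434]), 'tcp_rot': array([ 0.87607393,  1.3892119 , -0.87407206]), 'contact_force': array([0.32500771, 0.19077961, 0.23541583]), 'torque': array([-0.00200241, -0.00547723, -0.01640732]), 'width': 86.92278617118195}
scene {'fx': 471.02577006900844, 'fy': 471.02577006900844, 'cx': 320.9120896577881, 'cy': 202.2988180486614, 'cam_to_world': array([[ 1.95688487e-02,  7.90408883e-01, -6.12266982e-01,
         1.17610513e+03],
       [ 9.99708788e-01, -6.81975421e-03,  2.31479994e-02,
        -5.48616705e+01],
       [ 1.41208740e-02, -6.12541662e-01, -7.90312162e-01,
         8.93901789e+02],
       [ 0.00000000e+00,  0.00000000e+00,  0.00000000e+00,
         1.00000000e+00]])}
top {'fx': 405.330112204448, 'fy': 405.330112204448, 'cx': 310.9676601325669, 'cy': 196.155967231137, 'cam_to_world': array([[ 2.53099014e-02, -9.96862868e-01,  7.49922082e-02,
         4.90737945e+02],
       [-9.99649949e-01, -2.46595489e-02,  9.58570276e-03,
        -5.32431387e+01],
       [-7.70635712e-03, -7.52085703e-02, -9.97138046e-01,
         9.78980252e+02],
       [ 0.00000000e+00,  0.00000000e+00,  0.00000000e+00,
         1.00000000e+00]])}
```

View pics/top0.png

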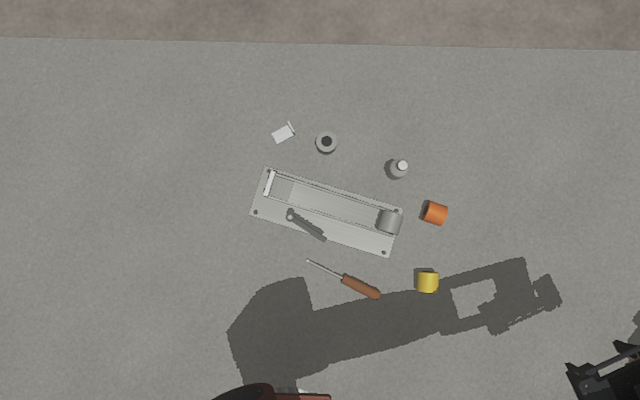

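View pics/scene0.png

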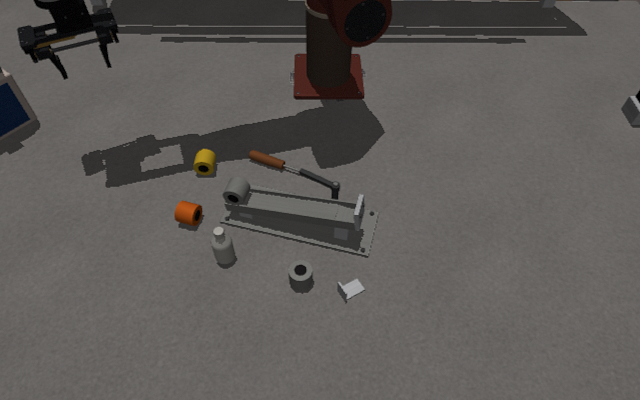

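Top view: the roller is at (389,221), the low end. The end stop is at (270,184), the keeper runs from its pivot at about (290,214) to its tip at (325,239), and the base plate corners are visible. I'll enlarge it next.

```bash
python3 - <<'E'
import cv2
a=cv2.imread("pics/top0.png")[155:265,240:415];cv2.imwrite("pics/topc.png",cv2.resize(a,None,fx=4.5,fy=4.5,interpolation=cv2.INTER_CUBIC))
a=cv2.imread("pics/scene0.png")[165:265,210:390];cv2.imwrite("pics/scenec.png",cv2.resize(a,None,fx=4.4,fy=4.4,interpolation=cv2.INTER_CUBIC))
E
```

```text
(no output)
```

View pics/topc.png

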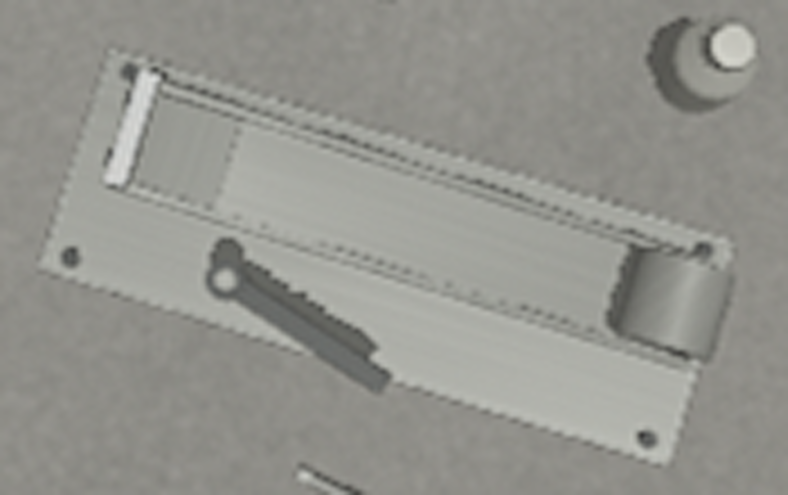

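View pics/scenec.png

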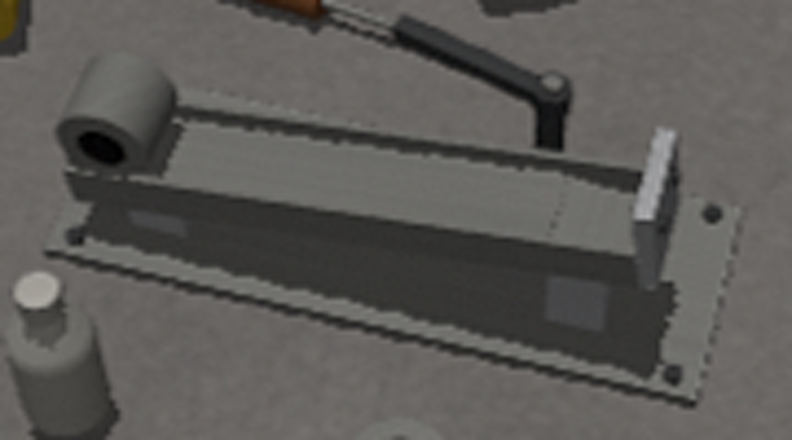

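```bash
cat > h.py <<'E'
import numpy as np,cv2
from station import *
def proj(n,P):
    c=get_calibration(n);M=np.linalg.inv(c["cam_to_world"]);P=np.atleast_2d(P);p=P@M[:3,:3].T+M[:3,3]
    return np.c_[c["fx"]*p[:,0]/p[:,2]+c["cx"],c["fy"]*p[:,1]/p[:,2]+c["cy"]]
def back(n,uv,z):
    c=get_calibration(n);T=c["cam_to_world"];d=T[:3,:3]@[(uv[0]-c["cx"])/c["fx"],(uv[1]-c["cy"])/c["fy"],1];o=T[:3,3]
    return o+d*(z-o[2])/d[2]
C,S=np.cos(.12),np.sin(.12)
def tr2f(p): x,y,z=p; return np.array([x,y*C-z*S,65+y*S+z*C])
def f2w(p,q): c,s=np.cos(q[2]),np.sin(q[2]); return np.array([q[0]+c*p[0]-s*p[1],q[1]+s*p[0]+c*p[1],p[2]])
E
cat > fit.py <<'E'
from h import *
from scipy.optimize import least_squares
T=lambda u,v:((u+.5)/4.5-.5+240,(v+.5)/4.5-.5+155)
Sc=lambda u,v:((u+.5)/4.4-.5+210,(v+.5)/4.4-.5+165)
pts=[("top",tr2f((28,145,40)),T(140,68)),("top",tr2f((-28,145,40)),T(105,183)),
("top",tr2f((24,90,0)),T(240,125)),("top",tr2f((-24,90,0)),T(218,203)),("top",np.array([-55,72,99.]),T(224,279)),
("scene",np.array([-55,72,99.]),Sc(553,82)),("scene",tr2f((-24,90,0)),Sc(567,178)),
("scene",tr2f((-28,135,40)),Sc(660,130)),("scene",tr2f((28,135,40)),Sc(637,218)),("scene",tr2f((28,145,40)),Sc(655,222))]
def r(q): return np.concatenate([proj(n,f2w(p,q))[0]-m for n,p,m in pts])
s=least_squares(r,[490,-50,-.2],loss="soft_l1");q=s.x;print(q);print(r(q).reshape(-1,2).round(1))
for c in [(112,50),(733,240),(668,465),(40,268)]:
    w=back("top",T(*c),8)[:2]-q[:2];c_,s_=np.cos(q[2]),np.sin(q[2]);print("plate",c_*w[0]+s_*w[1],-s_*w[0]+c_*w[1])
piv=f2w((-55,72,93),q);tip=back("top",T(382,385),99);d=tip-piv;print("pivot",piv,"tip",tip,np.hypot(*d[:2]))
ts=back("scene",Sc(401,28),99);print("tip scene",ts)
c_,s_=np.cos(q[2]),np.sin(q[2]);f=(c_*d[0]+s_*d[1],-s_*d[0]+c_*d[1]);print("theta",np.arctan2(-f[1],f[0]))
for y in(-131,110): print("roller",f2w(tr2f((0,y,25)),q), proj("top",f2w(tr2f((0,y,25)),q)))
print("nest",f2w(tr2f((0,110,20.7)),q))
E
python3 fit.py
```

```text
[ 5.46028113e+02 -8.35297128e+01 -2.69911427e-01]
[[-0.4 -0.3]
 [-0.5 -0.8]
 [ 0.2 -1.9]
 [-1.2  1.2]
 [ 0.2 -0.4]
 [-0.2  1.7]
 [ 0.6 -1.3]
 [-0.7 -1. ]
 [-1.  -0.4]
 [-0.2 -0.6]]
plate 44.50700913748798 171.92000329084217
plate 43.07153805266668 -174.9179073690857
plate -80.97723289928899 -174.79464683772184
plate -78.38543691120717 173.617424833015
pivot [512.21793186   0.52902641  93.        ] tip [462.38247205 -76.40398787  99.        ] 91.66385187932036
tip scene [470.76219335 -75.19627809  99.        ]
theta 1.8756959976716336
roller [ 510.55065689 -211.76328321   74.13791674] [[385.51733727 219.61195531]]
roller [574.35023093  18.84082519 102.9885587 ] [[281.87610254 187.29595222]]
nest [574.48749033  19.33695046  98.71948156]
```

```bash
cat >> h.py <<'E'
from scipy.spatial.transform import Rotation as Ro
Q=np.array([546.03,-83.53,-0.2699])
def tool(): s=read_state(); return s,np.array(s["tcp_pos"]),Ro.from_rotvec(s["tcp_rot"]).as_matrix()
def shift(Pw):
    s,p,R=tool(); return ((np.asarray(Pw)-p)@R/1000).round(4)
E
python3 - <<'E'
from h import *
import station
print([k for k in dir(station) if k[0]!='_'])
s,p,R=tool();print(R.round(3))
xf=np.array([np.cos(Q[2]),np.sin(Q[2]),0]);
print("jaw yaw vs xf: ", np.degrees(np.arctan2(R[1,2],R[0,2])),np.degrees(Q[2]))
for n,z,uv in (("bottle",100,(402,166)),("orange",25,(435,212)),("spare",44,(326,142))):
    w=back("top",uv,z);d=w[:2]-Q[:2];print(n,w,xf[:2]@d,np.array([-xf[1],xf[0]])@d)
P=f2w(tr2f((0,-200,17)),Q);print(P,shift(P+[0,0,110]),shift(P))
E
```

```text
['MotionError', 'capture', 'get_calibration', 'grip_point_offset', 'read_state', 'sign_off']
[[-0.001  0.902  0.431]
 [ 0.002  0.431 -0.902]
 [-1.     0.    -0.002]]
jaw yaw vs xf:  -64.4573433734076 -15.464130890580918
bottle [ 627.76240761 -241.81276661  100.        ] 120.97723011173545 -130.75981972620065
orange [ 532.39270369 -336.14784717   25.        ] 54.21318142344013 -247.1086471985379
spare [688.7621878  -76.15255032  44.        ] 135.59784828185064 45.16777324438656
[ 492.54385129 -276.86474076   57.93530535] [ 0.054   0.325  -0.1622] [ 0.164   0.3249 -0.162 ]
```

>>> {"name": "send_rows", "arguments": {"commands": [[-1,0.01,0.05,-0.025,-0.13],[-1,0.02,0.09,-0.045,-0.26],[-1,0.03,0.13,-0.065,-0.39],[-1,0.035,0.17,-0.085,-0.51],[-1,0.04,0.21,-0.105,-0.62],[-1,0.045,0.25,-0.125,-0.72],[-1,0.05,0.29,-0.145,-0.8],[-1,0.054,0.325,-0.162,-0.855],[-1,0.054,0.325,-0.162,-0.855],[-1,0.054,0.325,-0.162,-0.855],[-1,0.054,0.325,-0.162,-0.855]], "grip_force": 20}}

```text
time_s: 1.2
tcp_pos: [492.1, -277.7, 167.8]
tcp_rot: [0.214, 1.562, -0.212]
contact_force: [0.4, -0.7, 0.5]
width: 7.1
```

```bash
python3 - <<'E'
from h import *
s,p,R=tool();print(p,s["time_s"],s["width"],s["qpos"].round(3),grip_point_offset)
print(R.round(3),np.degrees(np.arctan2(R[1,2],R[0,2])))
P=f2w(tr2f((0,-200,17)),Q);print(P,shift(P))
cv2.imwrite("pics/top1.png",cv2.resize(capture("top")[130:330,230:500,::-1],None,fx=2.9,fy=2.9,interpolation=cv2.INTER_CUBIC))
cv2.imwrite("pics/sc1.png",cv2.resize(capture("scene")[100:280,140:400,::-1],None,fx=3,fy=3,interpolation=cv2.INTER_CUBIC))
E
```

```text
[ 492.10810272 -277.74030879  167.78859234] 1.2 7.118195864990682 [-0.654  0.125  1.74   0.     1.278 -0.383] 18.700000000000003
[[-0.001  0.268  0.963]
 [ 0.001  0.963 -0.268]
 [-1.     0.001 -0.001]] -15.528939805927491
[ 492.54385129 -276.86474076   57.93530535] [0.1099 0.0008 0.0003]
```

View pics/top1.png

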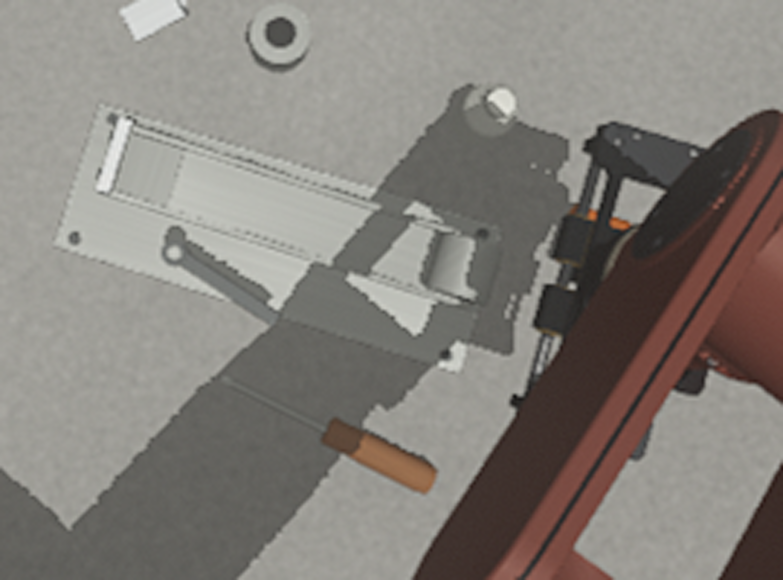

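View pics/sc1.png

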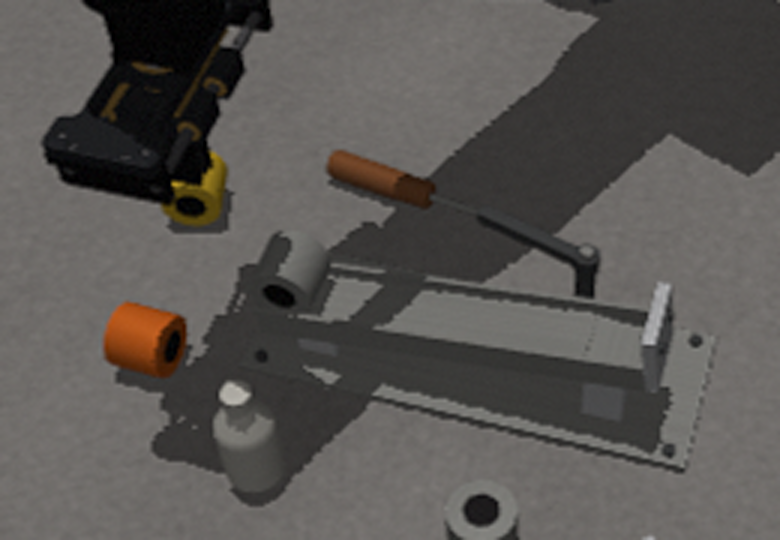

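>>> {"name": "send_rows", "arguments": {"commands": [[-1,0.04,0.001,0,0],[-1,0.08,0.001,0,0],[-1,0.11,0.001,0,0],[-1,0.11,0.001,0,0],[-1,0.11,0.001,0,0]]}}

```text
time_s: 1.8
tcp_pos: [491.7, -277.8, 58.3]
tcp_rot: [0.216, 1.562, -0.214]
contact_force: [0.1, -0.1, -0.1]
width: 0.5
```

```bash
python3 - <<'E'
from h import *
s,p,R=tool();print(p,s["width"],s["contact_force"])
for y in(-182,-100,0,55,70,78): print(y,shift(f2w(tr2f((0,y,17)),Q)))
cv2.imwrite("pics/sc2.png",cv2.resize(capture("scene")[100:280,140:400,::-1],None,fx=3,fy=3,interpolation=cv2.INTER_CUBIC))
E
```

```text
[ 491.6704624  -277.8469122    58.28719378] 0.49525093384685775 [ 0.12685036 -0.12937869 -0.13469113]
-182 [-0.0018  0.0191  0.0005]
-100 [-0.0115  0.1005  0.0002]
0 [-0.0233  0.1998 -0.0002]
55 [-0.0298  0.2544 -0.0004]
70 [-0.0316  0.2693 -0.0005]
78 [-0.0325  0.2772 -0.0005]
```

View pics/sc2.png

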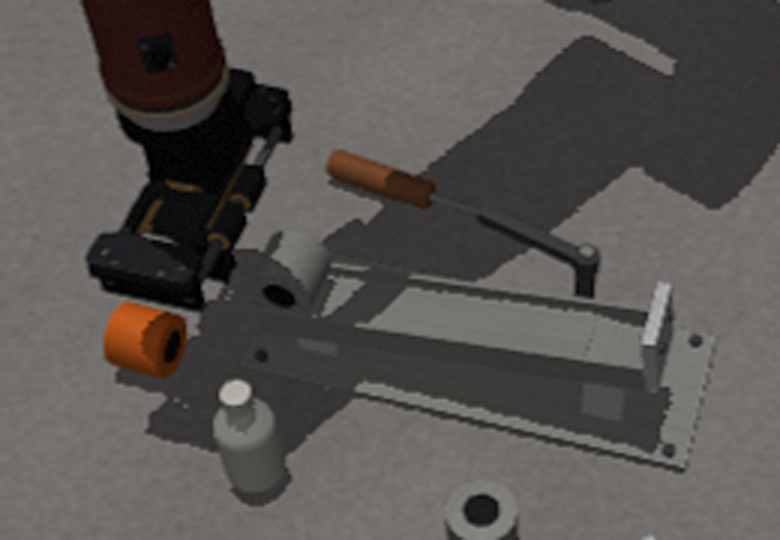

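>>> {"name": "send_rows", "arguments": {"commands": [[-1,-0.001,0.01,0,0],[-1,-0.002,0.018,0,0],[-1,-0.0024,0.023,0,0],[-1,-0.003,0.028,0,0],[-1,-0.0036,0.033,0,0],[-1,-0.0042,0.038,0,0],[-1,-0.005,0.044,0,0],[-1,-0.0057,0.05,0,0],[-1,-0.0064,0.056,0,0],[-1,-0.0071,0.062,0,0],[-1,-0.0078,0.068,0,0],[-1,-0.0085,0.074,0,0]]}}

```text
time_s: 3.05
tcp_pos: [512.9, -206.7, 68.2]
tcp_rot: [0.215, 1.559, -0.214]
contact_force: [-0.3, -0.9, -0.2]
width: 0.5
```

```bash
cat > look.py <<'E'
from h import *
import sys
k=sys.argv[1]
s,p,R=tool();print(p,s["time_s"],s["contact_force"].round(2),s["qpos"].round(2))
for y in map(float,sys.argv[2:]): print(y,shift(f2w(tr2f((0,y,17)),Q)))
cv2.imwrite(f"pics/sc{k}.png",cv2.resize(capture("scene")[100:280,140:400,::-1],None,fx=3,fy=3,interpolation=cv2.INTER_CUBIC))
E
python3 look.py 3 -100 0 55 70 78
```

```text
[ 512.89334688 -206.72325496   68.2419156 ] 3.05 [-0.25 -0.93 -0.16] [-0.53  0.21  1.84  0.    1.08 -0.25]
-100.0 [-0.0017  0.0263 -0.001 ]
0.0 [-0.0136  0.1255 -0.0013]
55.0 [-0.0202  0.1801 -0.0015]
70.0 [-0.022   0.195  -0.0016]
78.0 [-0.0229  0.203  -0.0016]
```

View pics/sc3.png

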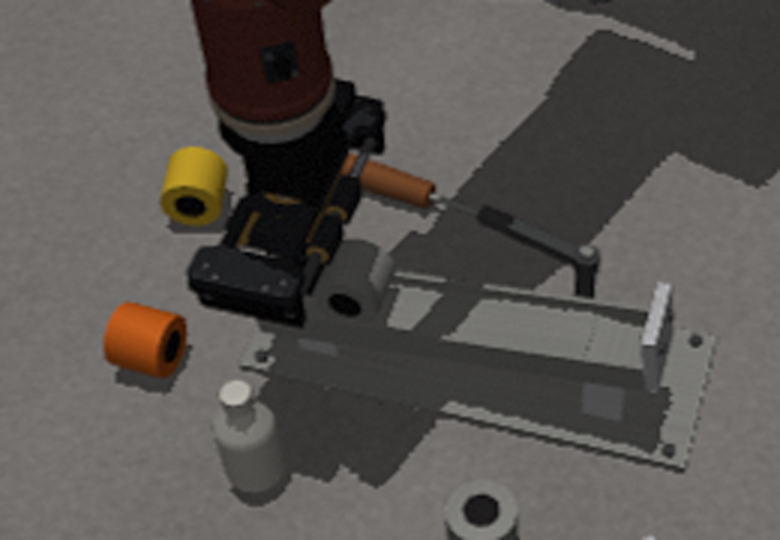

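The fingertip is pushing and the roller is rolling up the gutter, now at about (350,280). I'll keep going.

>>> {"name": "send_rows", "arguments": {"commands": [[-1,0.0005,0.007,-0.001,0],[-1,-0.0001,0.014,-0.001,0],[-1,-0.001,0.021,-0.001,0],[-1,-0.0018,0.028,-0.001,0],[-1,-0.0026,0.035,-0.001,0],[-1,-0.0035,0.042,-0.001,0],[-1,-0.0043,0.049,-0.001,0],[-1,-0.0052,0.056,-0.001,0],[-1,-0.006,0.063,-0.001,0],[-1,-0.0068,0.07,-0.001,0],[-1,-0.0076,0.077,-0.001,0],[-1,-0.0085,0.084,-0.001,0]]}}

```text
time_s: 4.3
tcp_pos: [534.9, -124.1, 76.9]
tcp_rot: [0.215, 1.559, -0.214]
contact_force: [-0.4, -1.1, 0.9]
width: 0.5
```

```bash
python3 look.py 4 0 55 65 72 78
```

```text
[ 534.90477492 -124.13807264   76.89997421] 4.3 [-0.45 -1.07  0.92] [-0.37  0.19  1.85  0.    1.1  -0.1 ]
0.0 [-0.0049  0.0401 -0.0002]
55.0 [-0.0115  0.0947 -0.0004]
65.0 [-0.0127  0.1046 -0.0004]
72.0 [-0.0135  0.1116 -0.0004]
78.0 [-0.0142  0.1175 -0.0005]
```

View pics/sc4.png

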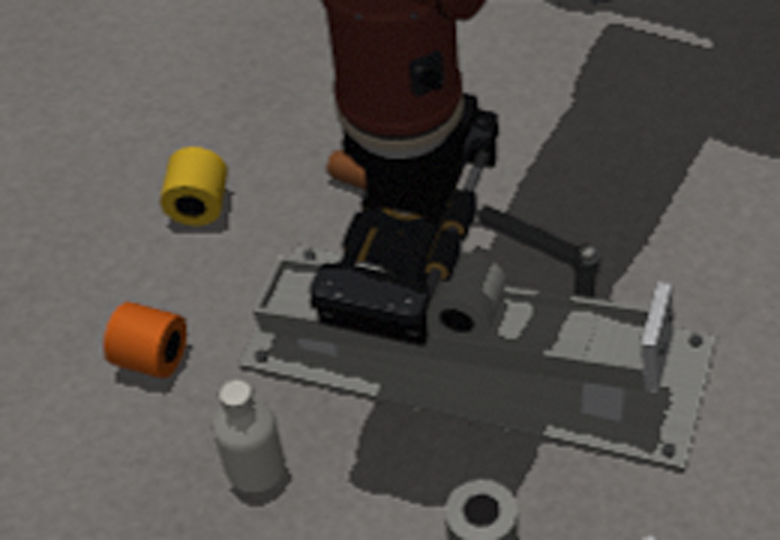

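>>> {"name": "send_rows", "arguments": {"commands": [[-1,-0.001,0.007,0,0],[-1,-0.0018,0.014,0,0],[-1,-0.0026,0.021,0,0],[-1,-0.0034,0.028,0,0],[-1,-0.0042,0.035,0,0],[-1,-0.005,0.042,0,0],[-1,-0.0059,0.049,0,0],[-1,-0.0067,0.056,0,0],[-1,-0.0075,0.062,0,0],[-1,-0.0082,0.068,0,0],[-1,-0.0089,0.074,0,0],[-1,-0.0096,0.08,0,0]]}}

```text
time_s: 5.55
tcp_pos: [556.9, -45.8, 86.9]
tcp_rot: [0.215, 1.559, -0.213]
contact_force: [-0.9, -1.7, 0.4]
width: 0.5
```

```bash
python3 look.py 5 55 65 72 76
```

```text
[556.86284511 -45.76171566  86.85557646] 5.55 [-0.92 -1.74  0.44] [-0.22  0.2   1.82  0.    1.12  0.05]
55.0 [-0.0016  0.0133 -0.0004]
65.0 [-0.0028  0.0232 -0.0004]
72.0 [-0.0036  0.0302 -0.0005]
76.0 [-0.0041  0.0341 -0.0005]
```

View pics/sc5.png

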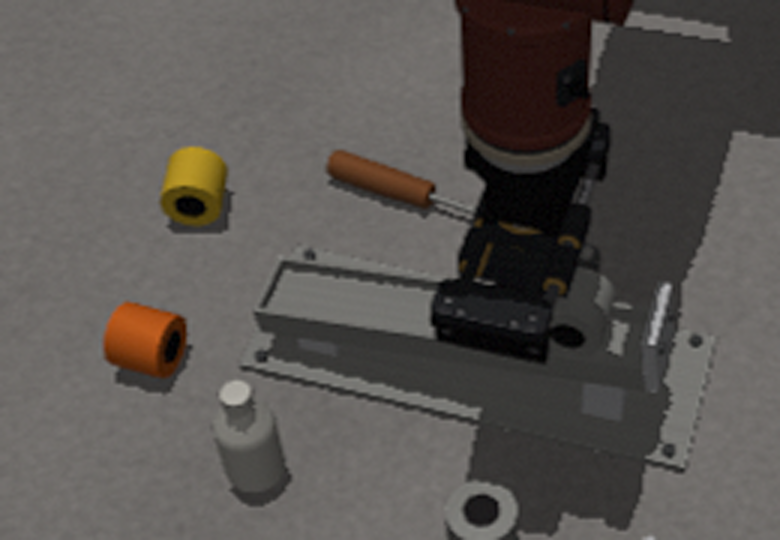

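>>> {"name": "send_rows", "arguments": {"commands": [[-1,-0.0005,0.004,0,0],[-1,-0.001,0.008,0,0],[-1,-0.0015,0.012,0,0],[-1,-0.002,0.016,0,0],[-1,-0.0024,0.02,0,0],[-1,-0.0028,0.023,0,0],[-1,-0.0031,0.026,0,0],[-1,-0.0034,0.028,0,0],[-1,-0.0036,0.03,0,0],[-1,-0.0036,0.03,0,0],[-1,-0.0036,0.03,0,0]]}}

```text
time_s: 6.7
tcp_pos: [565.0, -16.4, 90.6]
tcp_rot: [0.215, 1.559, -0.213]
contact_force: [-0.6, -3.0, -0.2]
width: 0.4
```

```bash
python3 look.py 6 55 65 72 76; python3 - <<'E'
from h import *
P=f2w(tr2f((22,110,20.7)),Q);a=proj("scene",P)[0];print("expected end-face centre in crop",(a-[140,100])*3)
E
```

```text
[565.02591864 -16.41553679  90.55406394] 6.7 [-0.55 -3.03 -0.16] [-0.17  0.21  1.8   0.    1.13  0.1 ]
55.0 [ 0.0021 -0.0172 -0.0004]
65.0 [ 0.0009 -0.0073 -0.0004]
72.0 [ 0.0001 -0.0003 -0.0004]
76.0 [-0.0004  0.0037 -0.0004]
expected end-face centre in crop [608.30866402 346.83749286]
```

View pics/sc6.png

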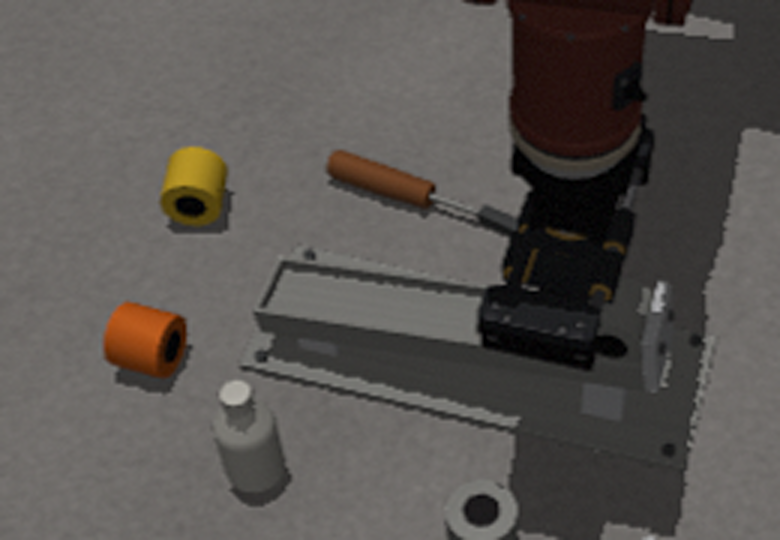

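The bore is at (610,346), against (608,347) expected for a seated roller. I'll back off downhill, then go up.

>>> {"name": "send_rows", "arguments": {"commands": [[-1,0.0004,-0.003,0,0],[-1,0.001,-0.008,0,0],[-1,0.0015,-0.02,0,0],[-1,0.002,-0.04,0,0],[-1,-0.02,-0.06,0,0],[-1,-0.06,-0.06,0,0],[-1,-0.08,-0.06,0,0],[-1,-0.08,-0.06,0,0],[-1,-0.08,-0.06,0,0]]}}

```text
time_s: 7.65
tcp_pos: [548.6, -74.8, 170.3]
tcp_rot: [0.216, 1.558, -0.213]
contact_force: [-0.8, 0.2, -0.7]
width: 0.5
```

```bash
python3 look.py 7 ; python3 - <<'E'
from h import *
t0=1.876
a=lambda t:np.array([np.cos(t),-np.sin(t)]);n=lambda t:np.array([np.sin(t),np.cos(t)])
for t,cl in ((t0,35),(t0,12),(t0,0),(1.57,0),(1.25,0),(.95,0),(.65,0),(.35,0),(.15,0),(0,0)):
    h=15*abs(n(t)[0])+9.5*abs(n(t)[1]);c=np.array([-55,72])+58*a(t)-n(t)*(6+h+cl);print(t,cl,c.round(1),shift(f2w((*c,89),Q)))
cv2.imwrite("pics/top7.png",cv2.resize(capture("top")[150:280,240:420,::-1],None,fx=4.4,fy=4.4,interpolation=cv2.INTER_CUBIC))
E
```

```text
[548.60709143 -74.80433291 170.31671621] 7.65 [-0.76  0.25 -0.73] [-0.28  0.09  1.77  0.    1.28 -0.01]
1.876 35 [-127.9   34.2] [ 0.0803  0.0243 -0.1273]
1.876 12 [-106.    27.2] [ 0.0803  0.0175 -0.1053]
1.876 0 [-94.5  23.6] [ 0.0803  0.0139 -0.0939]
1.57 0 [-76.  14.] [ 0.0803  0.0043 -0.0753]
1.25 0 [-58.8   9.6] [ 0.0802  0.     -0.0581]
0.95 0 [-40.6  11. ] [ 0.0802  0.0015 -0.0399]
0.65 0 [-22.5  18.9] [ 0.0802  0.0094 -0.0219]
0.35 0 [-7.4 33.3] [ 0.0803  0.0238 -0.0068]
0.15 0 [-0.3 45.9] [0.0803 0.0365 0.0003]
0 0 [ 3.  56.5] [0.0803 0.0471 0.0035]
```

View pics/sc7.png

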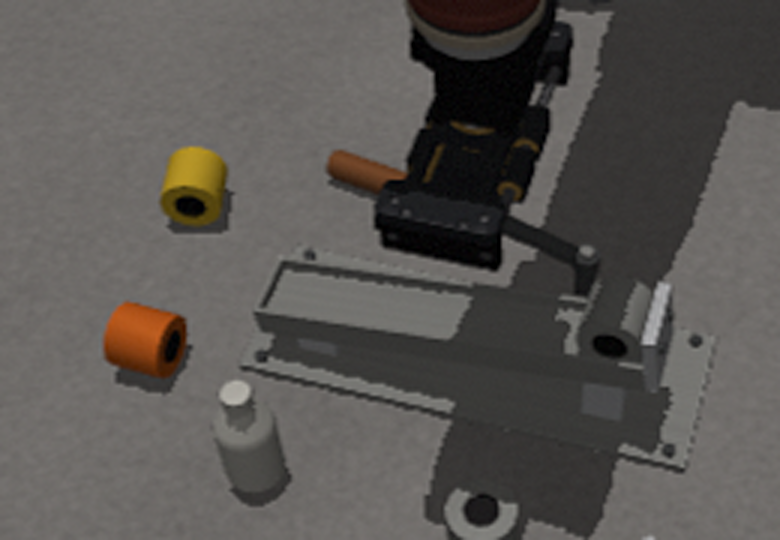

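View pics/top7.png

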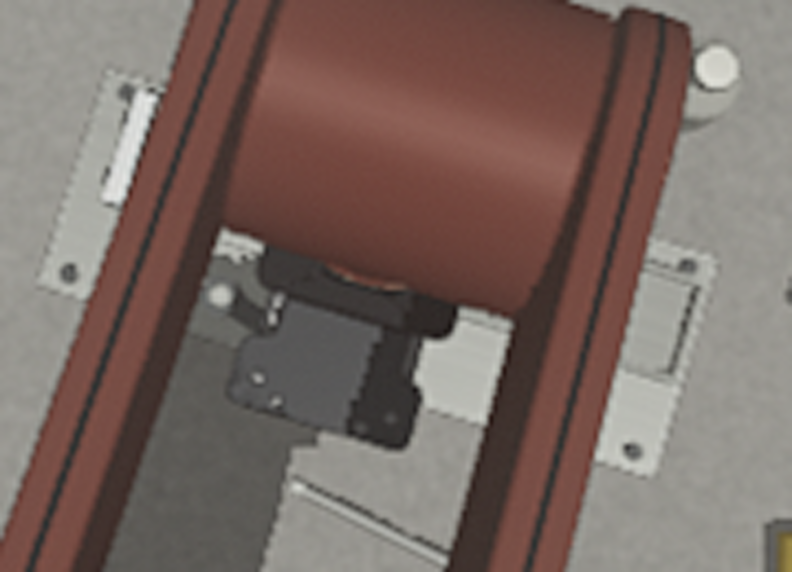

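The roller is still seated after release, with its bore at (610,345) and clear of the tool. Now to the outer side of the keeper.

>>> {"name": "send_rows", "arguments": {"commands": [[-1,0,0.008,-0.04,0],[-1,0,0.016,-0.08,0],[-1,0,0.024,-0.12,0],[-1,0.02,0.024,-0.127,0],[-1,0.05,0.024,-0.127,0],[-1,0.08,0.024,-0.127,0],[-1,0.08,0.024,-0.127,0],[-1,0.08,0.024,-0.127,0]]}}

```text
time_s: 8.55
tcp_pos: [430.5, -16.4, 88.0]
tcp_rot: [0.216, 1.565, -0.212]
contact_force: [0.9, -0.3, 0.3]
width: 0.5
```

```bash
cat > kp.py <<'E'
from h import *
import sys
t0=1.876
a=lambda t:np.array([np.cos(t),-np.sin(t)]);n=lambda t:np.array([np.sin(t),np.cos(t)])
for t,cl in ((t0,12),(t0,0),(1.7,0),(1.57,0),(1.4,0),(1.25,0),(1.1,0),(.95,0),(.8,0),(.65,0),(.5,0),(.35,0),(.25,0),(.15,0),(.07,0),(0,0),(0,-3)):
    h=15*abs(n(t)[0])+9.5*abs(n(t)[1]);c=np.array([-55,72])+58*a(t)-n(t)*(6+h+cl);print(t,cl,c.round(1),shift(f2w((*c,89),Q)))
E
python3 look.py 8; python3 kp.py;python3 - <<'E'
from h import *
cv2.imwrite("pics/top8.png",cv2.resize(capture("top")[150:280,240:420,::-1],None,fx=4.4,fy=4.4,interpolation=cv2.INTER_CUBIC))
E
```

```text
[430.51164278 -16.37760076  88.04934221] 8.55 [ 0.87 -0.31  0.25] [-0.22 -0.1   2.13  0.    1.12  0.05]
1.876 12 [-106.    27.2] [ 0.0002 -0.0067  0.022 ]
1.876 0 [-94.5  23.6] [ 0.0002 -0.0102  0.0335]
1.7 0 [-84.4  17.3] [ 0.0001 -0.0165  0.0436]
1.57 0 [-76.  14.] [ 0.0001 -0.0198  0.052 ]
1.4 0 [-67.2  11. ] [ 0.0001 -0.0228  0.0608]
1.25 0 [-58.8   9.6] [ 0.0001 -0.0241  0.0693]
1.1 0 [-49.8   9.6] [ 0.     -0.0242  0.0782]
0.95 0 [-40.6  11. ] [ 0.     -0.0227  0.0874]
0.8 0 [-31.4  14.1] [-0.     -0.0196  0.0966]
0.65 0 [-22.5  18.9] [-0.     -0.0148  0.1055]
0.5 0 [-14.4  25.3] [-0.     -0.0084  0.1135]
0.35 0 [-7.4 33.3] [-0.     -0.0004  0.1206]
0.25 0 [-3.5 39.3] [-0.      0.0057  0.1244]
0.15 0 [-0.3 45.9] [-0.      0.0123  0.1276]
0.07 0 [ 1.7 51.5] [0.     0.0178 0.1296]
0 0 [ 3.  56.5] [0.     0.0229 0.1309]
0 -3 [ 3.  59.5] [0.     0.0259 0.1309]
```

View pics/sc8.png

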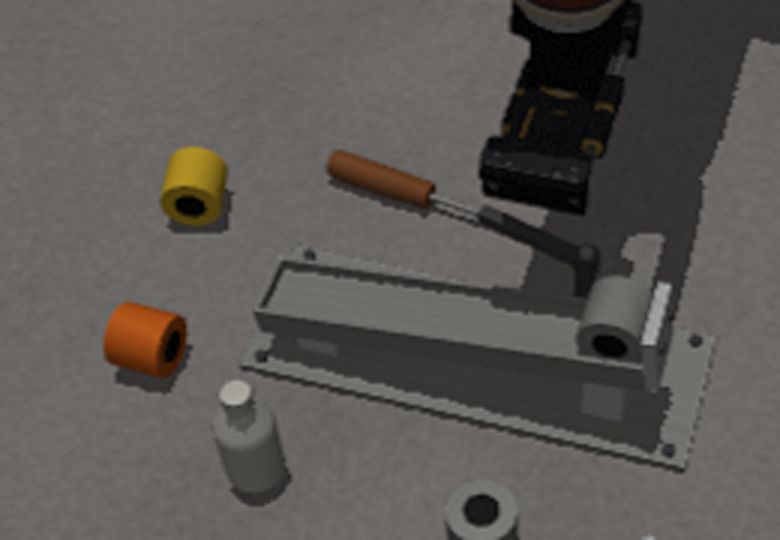

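View pics/top8.png

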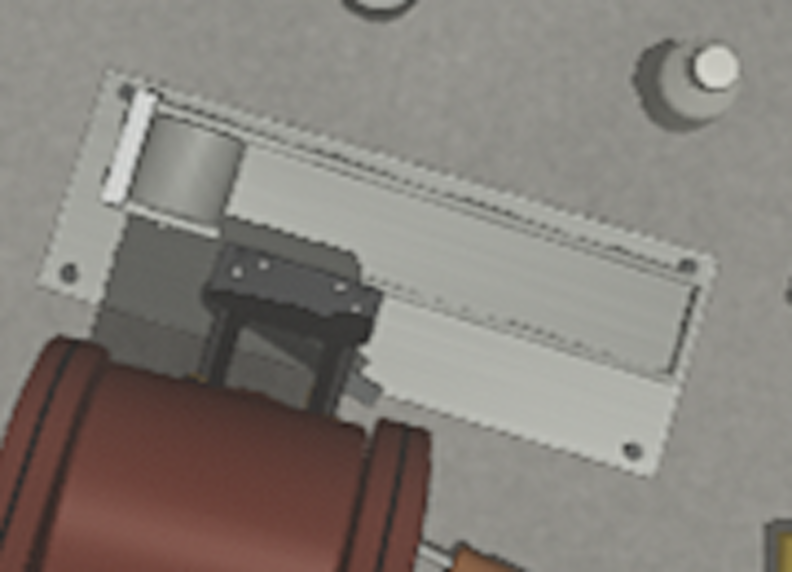

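The roller sits clean against the stop. The keeper is still open and the fingers are on its outer side, so I'll sweep it shut.

>>> {"name": "send_rows", "arguments": {"commands": [[-1,0,-0.006,0.015,0],[-1,0,-0.009,0.027,0],[-1,0,-0.012,0.035,0],[-1,0,-0.0165,0.0436,0],[-1,0,-0.0198,0.052,0],[-1,0,-0.0228,0.061,0],[-1,0,-0.0241,0.069,0],[-1,0,-0.0242,0.078,0],[-1,0,-0.0227,0.087,0],[-1,0,-0.0196,0.0965,0],[-1,0,-0.0175,0.1005,0],[-1,0,-0.0175,0.1005,0]]}}

```text
time_s: 9.85
tcp_pos: [525.6, -60.7, 90.0]
tcp_rot: [0.215, 1.559, -0.212]
contact_force: [-0.4, 0.1, 0.7]
width: 0.2
```

```bash
python3 look.py 9; python3 kp.py|tail -10
```

```text
[525.58173927 -60.70766066  90.01890027] 9.85 [-0.36  0.05  0.68] [-0.27  0.13  1.89  0.    1.12  0.01]
0.95 0 [-40.6  11. ] [ 0.001  -0.0055 -0.0143]
0.8 0 [-31.4  14.1] [ 0.001  -0.0024 -0.0051]
0.65 0 [-22.5  18.9] [0.001  0.0024 0.0037]
0.5 0 [-14.4  25.3] [0.001  0.0088 0.0118]
0.35 0 [-7.4 33.3] [0.001  0.0168 0.0188]
0.25 0 [-3.5 39.3] [0.001  0.0229 0.0227]
0.15 0 [-0.3 45.9] [0.0011 0.0295 0.0259]
0.07 0 [ 1.7 51.5] [0.0011 0.035  0.0278]
0 0 [ 3.  56.5] [0.0011 0.0401 0.0291]
0 -3 [ 3.  59.5] [0.0011 0.0431 0.0291]
```

View pics/sc9.png

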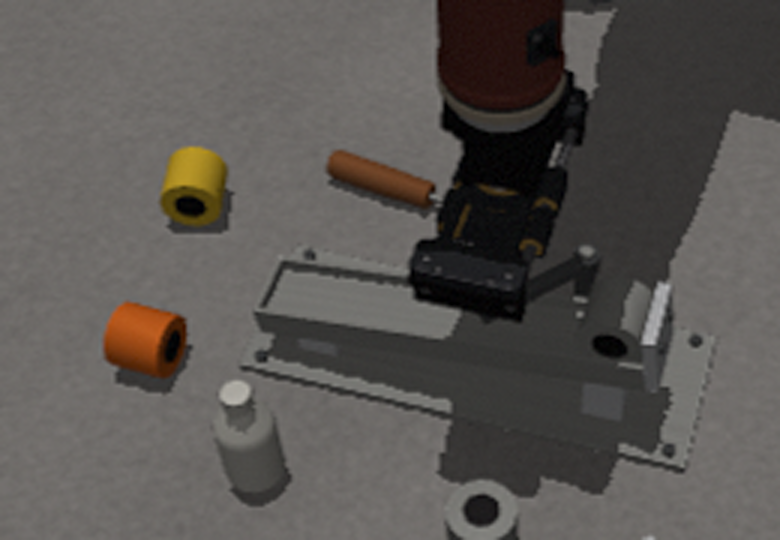

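The keeper is following and is about half shut.

>>> {"name": "send_rows", "arguments": {"commands": [[-1,0.001,0.0024,0.004,0],[-1,0.001,0.0055,0.008,0],[-1,0.001,0.0088,0.0118,0],[-1,0.001,0.0128,0.0155,0],[-1,0.001,0.0168,0.0188,0],[-1,0.001,0.0229,0.0227,0],[-1,0.001,0.0295,0.026,0],[-1,0.001,0.034,0.0275,0],[-1,0.001,0.037,0.0285,0],[-1,0.001,0.039,0.029,0],[-1,0.001,0.04,0.029,0],[-1,0.001,0.04,0.029,0]]}}

```text
time_s: 11.1
tcp_pos: [562.9, -32.3, 89.1]
tcp_rot: [0.212, 1.562, -0.215]
contact_force: [-5.2, -9.3, 3.0]
width: 0.6
```

```bash
python3 look.py 10; python3 kp.py|tail -3
```

```text
[562.85722571 -32.25261318  89.08218266] 11.1 [-5.24 -9.31  2.97] [-0.2   0.21  1.8  -0.    1.13  0.08]
0.07 0 [ 1.7 51.5] [ 0.0001 -0.0025 -0.0009]
0 0 [ 3.  56.5] [0.0001 0.0026 0.0004]
0 -3 [ 3.  59.5] [0.0001 0.0056 0.0004]
```

View pics/sc10.png

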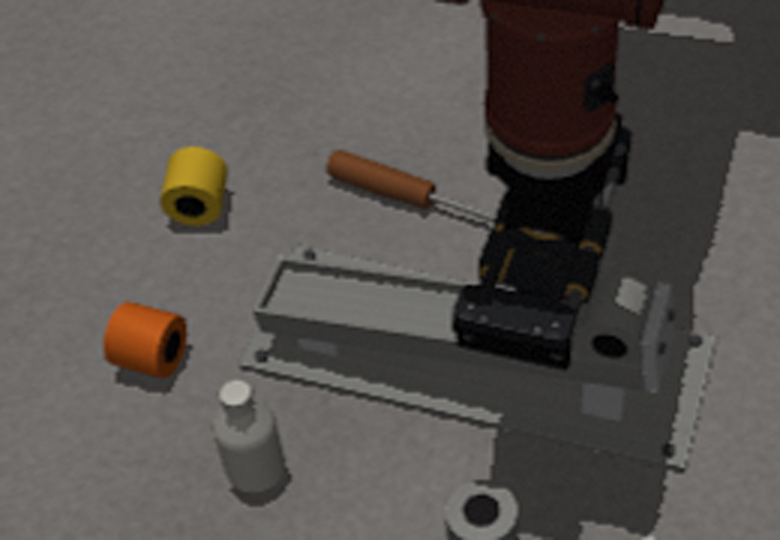

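About 10 N and no further motion suggests the keeper is on its end stop. I'll hold briefly, retreat, then check.

>>> {"name": "send_rows", "arguments": {"commands": [[-1,0,0.002,0,0],[-1,0,0.002,0,0],[-1,0,0.0,0,0],[-1,0,-0.01,0,0],[-1,0,-0.03,0,0],[-1,-0.03,-0.05,0,0],[-1,-0.08,-0.06,-0.02,0],[-1,-0.1,-0.09,-0.06,0],[-1,-0.12,-0.12,-0.1,0],[-1,-0.12,-0.15,-0.13,0],[-1,-0.12,-0.15,-0.13,0],[-1,-0.12,-0.15,-0.13,0]]}}

```text
time_s: 12.35
tcp_pos: [397.3, -142.4, 210.3]
tcp_rot: [0.213, 1.559, -0.218]
contact_force: [0.1, -0.4, 0.2]
width: 0.1
```

```bash
python3 look.py 11; python3 - <<'E'
from h import *
cv2.imwrite("pics/top11.png",cv2.resize(capture("top")[150:280,240:420,::-1],None,fx=4.4,fy=4.4,interpolation=cv2.INTER_CUBIC))
for t in(0,.12): print(t,"tip top centre, top crop",(proj("top",f2w((-55+92*np.cos(t),72-92*np.sin(t),99),Q))[0]-[240,150])*4.4,"scene",(proj("scene",f2w((-55+92*np.cos(t),72-92*np.sin(t),99),Q))[0]-[140,100])*3)
E
```

```text
[ 397.28183684 -142.40090922  210.26219233] 12.35 [ 0.05 -0.37  0.16] [-0.53 -0.28  2.04 -0.    1.38 -0.25]
0 tip top centre, top crop [272.68067982 113.82582137] scene [554.7906928  353.04762678]
0.12 tip top centre, top crop [293.49510027 121.48215652] scene [539.6663334  348.99769487]
```

View pics/sc11.png

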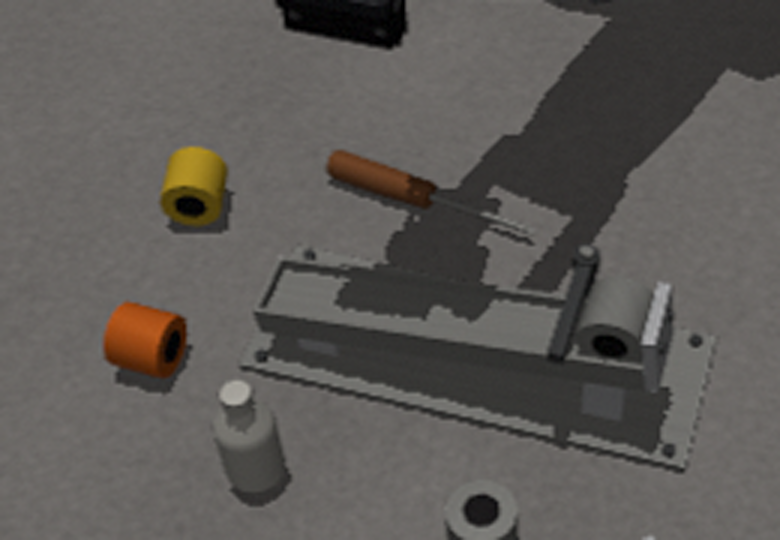

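View pics/top11.png

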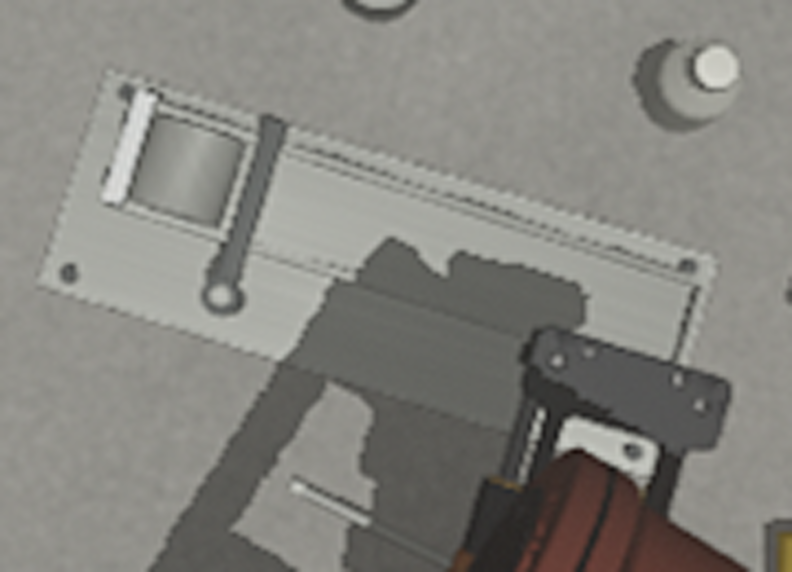

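The keeper tip is at (273,118), against (273,114) predicted for shut and (293,121) for 0.12 rad open. The bar is parallel to the stop plate, the roller is against the stop, the spare, bottle and driver are where they were, and the arm is clear. Handing in.

```bash
python3 -c "
from station import *
print(sign_off())"
```

```text
the job is handed in; nothing more can be done
None
```

The roller is in the seat at the top against the end stop, and the keeper is shut behind it. I handed the job in at about 12.5 s of the 54 s allowed; sign-off reports no verdict.

I pushed the roller up the gutter with closed fingertips, backed off, and checked that it stayed seated with the keeper still open. Then I swept the keeper shut from its outer side until the force rose to about 10 N at its stop, and came away.

Last checks:
- **Roller:** its bore appeared within about 2 px (crop enlarged 3×) of where a seated roller should be, and it had not moved since I let go.
- **Keeper:** its tip was within about 4 px (crop enlarged 4.4×) of the predicted shut position, about 20 px from the 0.12 rad limit, and the bar was parallel to the stop plate.
- **Bystanders:** the spare, bottle and screwdriver looked unmoved. The bracket was almost entirely outside the last crops, so I did not re-check it, but the tool never went near it.
- **Robot:** it was clear of everything, with about 0.4 N on the force reading, which is at noise level.

No check failed. The one disagreement was before the first move: the keeper tip measured from the two cameras differed by about 8 mm. I used the top view, which matched the arm's given length.

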